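Set the length stop of the cut-off jig and load the tube

TASK

Set up the cut-off jig for the next cut: slide the length stop along its rod until its face stands at the white painted line, and let go of it there. Then lay the square tube flat on the jig's bed, back against the fence and with its end touching the stop, without pushing the stop off the line. Leave the other things on the bench where they lie.

Things in the scene. Friction and masses are not known exactly. Their poses are not given: they have to be found in the camera images.
- cut_jig: steel cut-off jig bolted to the bench: plate 160 (x) x 320 (y) x 12 mm, origin at the centre of its underside. Jig axes: x away from the robot, y left along fence and rod, z up; its yaw varies a little. Behind the fence a dark 16 mm round rod runs along y, axis at jig x = +40 mm, 38 mm up, held at y = -147 and +147 mm by blocks 56 mm high. Offsets in this list are in the jig's axes.
- fence (a point): foot of the fence's front face, half-way along, at jig x = -30, y = 0, z = 12 mm (the bed's top); axes as the jig's. The fence is a 16 mm high steel angle along y over the whole plate but for the saw slot. The tube lies along y on the bed in front (-x) of it; flat and against the fence its centre is 15 mm in front of this point and 15 mm above it.
- kerf (a point): the 4 mm saw slot across bed and fence, at jig x = -45, y = +75, z = 12 mm; the loaded tube lies across it, from the stop to beyond the slot
- length_stop (a joint): slide of the length stop along the rod, m: 0 = parked at the right-hand end, grows to 0.19 as the stop moves to the left (jig +y) towards the slot. A spring shoe drags with about 8 N, so it stays where it is left; there is no lock.
- stop_face (a point): centre of the stop's face, on the rod axis, axes as the jig's; it looks left (+y). The stop is a steel collar, 44 mm diameter, reaching 30 mm to the right (-y) of this face. Flush with the face an 8 mm thick arm reaches forward over the fence to a finger at jig x = -57 to -31 mm, 14 to 52 mm above the bench, which stops the tube's end: the tube's centre is then 60 mm left of the face.
- stop_knob (a point): middle of the black upright round knob on top of the collar, the stop's handle: 26 mm diameter, 32 mm high (70 to 102 mm above the bench), fixed to the collar (does not turn or lock); 15 mm to the right (-y) of the face
- line (a point): centre of the white painted line, a 4 mm wide ring round the rod, on the rod axis, 35 to 135 mm to the left of the stop's face at the start; axes as the jig's
- tube_mid (a point): centre (half-way up) of the grey-blue square steel tube lying loose on the bench left of the jig: 30 x 120 x 30 mm, 0.3 kg, long along its own y; either end may meet the stop
- tape: yellow tape measure, 37 x 83 x 64 mm, on the bench behind the jig, bystander
- marker: paint marker pen, 18 x 126 x 16 mm, lying behind the jig, bystander
- flat_tube: flat rusty tube offcut, 50 x 140 x 25 mm, lying to the left behind the jig, bystander; not the one to load
Not all that is in view belongs to the job. What is shaped like the part that bears tube_mid but orange, red or yellow is not meant.

How it is judged:
On the way, in this order (a step that is already met when the one before it is completed fails the run):
1. the stop's face stands at the painted line, within 4 mm, and the gripper has let go of it (y of stop_face in the frame of line between -0.004 and 0.004 m and contact force between length_stop and the fingers below 0.1 N), for 0.2 s.
2. the tube lies on the bed, along the fence, its end at the stop (x of tube_mid in the frame of cut_jig between -0.049 and -0.042 m and z of tube_mid in the frame of cut_jig between 0.024 and 0.03 m and y of tube_mid in the frame of stop_face between 0.056 and 0.063 m and angle between the y axis of tube_mid and the y axis of cut_jig, either way round below 0.06 rad), for 0.2 s.
At the end, for the whole second after the job is handed in: The stop's face is within 4 mm of the middle of the painted line; the tube lies flat on the bed, parallel to the fence within 0.06 rad, within 4 mm of the fence and with its end within 3 mm of the stop, released and at rest (all of step 2 and y of stop_face in the frame of line between -0.004 and 0.004 m and linear speed of tube below 0.01 m/s); the robot touches nothing.
It fails at once if a bystander (tape measure) is shifted by more than 30 mm (distance of tape from where it was at the start of the episode above 0.03 m).
It fails at once if a bystander (paint marker) is shifted by more than 30 mm (distance of marker from where it was at the start of the episode above 0.03 m).
It fails at once if a bystander (flat offcut) is shifted by more than 30 mm (distance of flat_tube from where it was at the start of the episode above 0.03 m).
It also fails if it takes over 51 s, if anything falls off the work surface, if the arm or the gripper's body presses on something with over 40 N, if the wrist force passes 120 N, or if a joint passes its speed limit or range.

ROBOT

A 6-joint arm with a two-finger parallel gripper is mounted at the origin on a cart in front of the work surface, level with it; the furniture and walls round the work are solid. World frame = base frame: x ahead of the robot, y to its left, z up, the work surface at z = 0. Lengths are in m, angles in rad, forces in N, time in s.
With the tool pointing down it reaches from about 0.375 to 0.925 m from the base axis. Payload 5.7 kg.
Tool frame: the origin (TCP) lies midway between the tips of the shut fingers; the grasp point (between the pads) lies 19 mm behind it; z points along the fingers, y is the line along which they close (so a half turn about z gives the same grasp; the last joint's range is limited). The gripper opens to 88 mm and grips with 3 to 60 N. Pads are 20 mm wide; open, the fingers measure 115 mm over their backs; the gripper's body (75 mm by 178 mm) begins 61 mm behind the grasp point.
Start: joints at [-1.41, 0.359, 1.51, -0, 1.272, -0.115], TCP at [0.163, -0.577, 0.223] pointing down, gripper open.
Joint ranges: [-2.97, 2.97], [-1.01, 2.36], [0.21, 2.38], [-0.96, 4.11], [0.2, 2.71], [-2.98, 2.98]. Speed limits (rad/s): [2.39, 2.39, 3.14, 3.14, 3.14, 3.14].

INTERFACE

Orientations are given as a unit quaternion [x, y, z, w].
In Python, from cell import observe, capture, camera_info, hand_in gives the robot as it stands.
- The arm moves only by the shell command python3 -m inch 'ROWS' [FORCE]. ROWS is text: rows parted by semicolons, each of 7 numbers parted by spaces: the shift along the tool's x, y, z in cm, then the turn, a rotation vector about the tool's x, y, z in rad, then the gripper's target within -1 to 1 (fully open at 1, half-way at 0, shut at -1). A call has 1 to 8 rows; each row shifts and turns the commanded pose from where the row before left it, along the tool's axes as they then stand; what a row does not reach is not made up. A row lasts 1/12 s, in which the tool goes at most 41.7 mm and 7.16 degrees, less where a joint would pass 70% of its speed; a pose out of reach is approached as far as the arm can. A call is refused whole if a number of a shift passes 4.17 or a number of a turn 0.125, either way. A call with a gripper value outside its range is refused whole. The fingers move at their own pace and stop on an object; FORCE is the grip in N (left out, the last holds). Time passes only in rows, so rows that do not move let the fingers close. It gives the time, the measured TCP pose, the force, the opening and the grip force at its end, in the units of the state.
- observe(): the state, without advancing time (a new reading comes with each control period).
- capture(name): name is "side" or "top"; returns (picture, depth): 384x512x3 uint8, blue, green, red; 384x512 float32, m along the optical axis (not along the pixel's ray), 0 where there is no reading.
- camera_info(name): a dict with "fx", "fy", "cx", "cy" (pixels), "cam_to_world" (4x4, takes a point from camera to world coordinates). Camera axes: x right, y up, looking along -z (the intrinsics and any distortion apply to the point x, -y, -z); pixel columns grow to the right and rows downward; lengths in m; the calibration is good to about 2 mm. A picture is of the moment at which its call begins. camera_info takes no time and is no camera call.
- hand_in(): hands the job in; it is judged then, once.
The state is a dict: "time": time; "joint_positions": joint angles; "dq": joint speeds; "effort": joint torques, N m; "tcp_pos": TCP position; "tool_rot": TCP orientation; "contact_force": force on the tool from outside, world axes, zero at the start; "wrist_torque": the same for the moment, N m; "gripper_width": finger opening in m; "grasp_force": force on a finger pad.
Only numpy, scipy, OpenCV 4.12 (cv2) and the standard library are available. Lean on these libraries where they do the work, as an engineer would, in place of code of your own. Each camera call takes 0.05 s, during which the arm holds its last target. There are 200 camera calls.

## Working session

There is one attempt and no reset: what is moved stays moved. The work goes in short steps, Python scripts to look and compute and a shell command to move; the robot and the scene stay as the last step left them, time stands still between calls to the robot, and variables do not carry over. Pictures are saved under pics/ and viewed, at most 10 in all, crops included, and the job is handed in when it is done.

```bash
mkdir -p pics; ls
python3 - <<'E'
from cell import *
import cv2,numpy as np
for n in("side","top"):
    p,d=capture(n);cv2.imwrite(f"pics/{n}0.png",p);np.save(f"pics/{n}0.npy",d)
    c=camera_info(n);print(n,{k:np.round(v,3).tolist() for k,v in c.items()})
o=observe();print({k:np.round(v,3).tolist() for k,v in o.items()})
E
```

```text
pics
side {'fx': 384.882, 'fy': 384.882, 'cx': 257.96, 'cy': 186.416, 'cam_to_world': [[-0.584, -0.682, 0.44, 0.999], [0.811, -0.497, 0.308, 0.527], [0.009, 0.536, 0.844, 0.963], [0.0, 0.0, 0.0, 1.0]]}
top {'fx': 487.229, 'fy': 487.229, 'cx': 261.979, 'cy': 193.417, 'cam_to_world': [[-0.022, 0.982, -0.187, 0.252], [-1.0, -0.018, 0.023, 0.231], [0.019, 0.187, 0.982, 1.626], [0.0, 0.0, 0.0, 1.0]]}
{'time': 0.1, 'joint_positions': [-1.41, 0.359, 1.511, 0.0, 1.273, -0.115], 'dq': [0.001, 0.0, -0.003, 0.001, -0.001, 0.001], 'effort': [0.0, -51.636, -27.14, 0.068, 0.028, -0.0], 'tcp_pos': [0.163, -0.577, 0.222], 'tool_rot': [0.991, 0.137, -0.0, -0.001], 'contact_force': [-0.153, -0.062, 0.256], 'wrist_torque': [0.013, 0.066, -0.012], 'grasp_force': 0.0, 'gripper_width': 0.088}
```

View pics/top0.png

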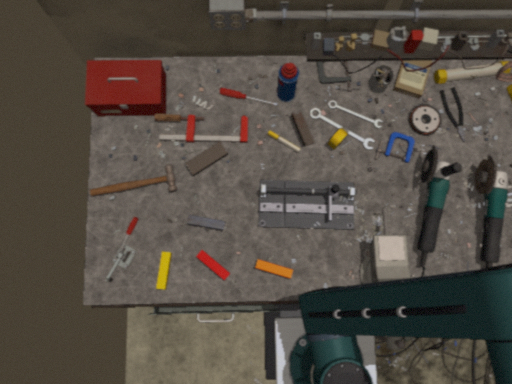

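View pics/side0.png

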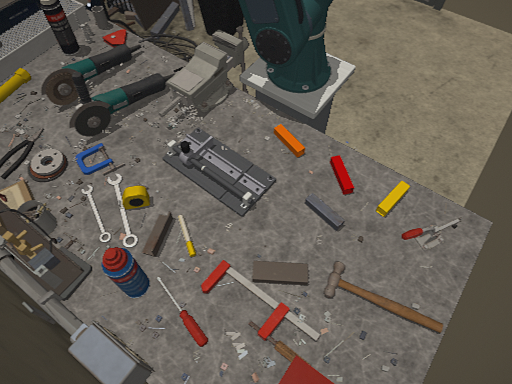

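The top view shows the jig at about (307,205), with the stop at about (335,200) near its right-hand end. The grey-blue tube is at (206,223). In the side view the tube is at (324,211) and the jig at (220,170). I'll enlarge the jig and tube in both views.

Run:
```python
import cv2,numpy as np
t=cv2.imread("pics/top0.png");s=cv2.imread("pics/side0.png")
a=cv2.resize(t[170:240,180:364],None,fx=4.3,fy=4.3,interpolation=cv2.INTER_CUBIC)
b=cv2.resize(s[120:220,155:355],None,fx=2.9*1.35,fy=2.9,interpolation=cv2.INTER_CUBIC)
b=b[:,:a.shape[1]]
print(a.shape,b.shape)
w=max(a.shape[1],b.shape[1]);o=np.zeros((a.shape[0]+b.shape[0],w,3),np.uint8);o[:a.shape[0],:a.shape[1]]=a;o[a.shape[0]:,:b.shape[1]]=b
cv2.imwrite("pics/c1.png",o)
```

```text
(301, 791, 3) (290, 783, 3)
```

View pics/c1.png

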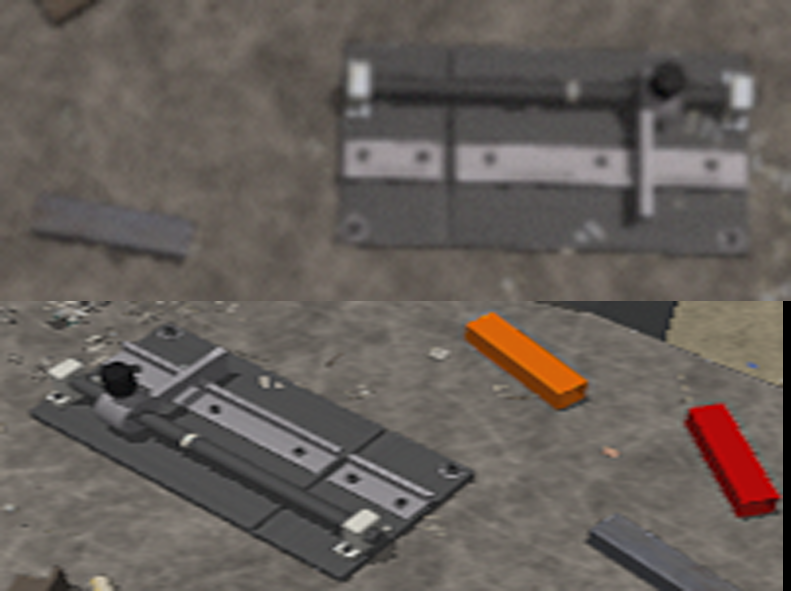

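The crop shows the white end blocks at about (359,80) and (742,92), the painted line at (572,91), the knob at (668,80), and the tube at bottom left. Next I'll measure these with masks, rays and depth.

```bash
cat > h.py <<'E'
import cv2,numpy as np
from cell import *
def ray(n,uv,z):
    c=camera_info(n);M=np.array(c["cam_to_world"]);uv=np.atleast_2d(uv).astype(float)
    d=np.c_[(uv[:,0]-c["cx"])/c["fx"],-(uv[:,1]-c["cy"])/c["fy"],-np.ones(len(uv))]@M[:3,:3].T
    return M[:3,3]+d*((z-M[2,3])/d[:,2])[:,None]
def cloud(n,D):
    c=camera_info(n);M=np.array(c["cam_to_world"]);v,u=np.mgrid[:384,:512]
    P=np.stack([(u-c["cx"])/c["fx"]*D,-(v-c["cy"])/c["fy"]*D,-D],-1)
    return P@M[:3,:3].T+M[:3,3]
def proj(n,P):
    c=camera_info(n);M=np.array(c["cam_to_world"]);q=(np.atleast_2d(P)-M[:3,3])@M[:3,:3]
    return np.c_[c["cx"]+c["fx"]*q[:,0]/-q[:,2],c["cy"]-c["fy"]*q[:,1]/-q[:,2]]
def blobs(m,off,amin=3,w=None):
    k,l,s,ce=cv2.connectedComponentsWithStats(m.astype(np.uint8))
    return [(s[i,4],np.round(ce[i]+off,2)) for i in range(1,k) if s[i,4]>=amin]
E
python3 - <<'E'
from h import *
for n,r in(("top",(172,236,252,362)),("side",(125,218,160,280))):
    im=cv2.imread(f"pics/{n}0.png");D=np.load(f"pics/{n}0.npy");P=cloud(n,D)
    a,b,c,d=r;roi=im[a:b,c:d].astype(int)
    w=(roi.min(2)>150)&(P[a:b,c:d,2]>.03)
    print(n,"white");[print(x,ray(n,x[1],.056).round(4)[0,:2],ray(n,x[1],.046).round(4)[0,:2]) for x in blobs(w,(c,a))]
    k=(roi.max(2)<35)&(P[a:b,c:d,2]>.08)
    print("knob");[print(x,ray(n,x[1],.102).round(4)[0]) for x in blobs(k,(c,a))]
    a,b,c,d={"top":(208,238,180,232),"side":(188,236,296,350)}[n]
    Z=P[a:b,c:d,2];m=(Z>.02)
    for x in blobs(m,(c,a),40): print("tube",x,ray(n,x[1],.03).round(4)[0])
    Q=P[a:b,c:d][m]; rr=cv2.minAreaRect((Q[:,:2]*1000).astype(np.float32));print(rr,np.median(Q[:,2]),np.median(Z[~m]))
    if n=="top":
        g=P[172:236,252:362];s=(g[...,2]>.006)&(g[...,2]<.02);print("plate",cv2.minAreaRect((g[s][:,:2]*1000).astype(np.float32)))
E
```

```text
top white
(np.int32(26), array([263.38, 188.  ])) [0.5691 0.1885] [0.5711 0.1882]
(np.int32(26), array([352.38, 191.  ])) [ 0.5538 -0.1046] [ 0.5557 -0.1068]
(np.int32(10), array([330.1, 209.2])) [ 0.4945 -0.0281] [ 0.4961 -0.0297]
(np.int32(3), array([321., 211.])) [0.4891 0.002 ] [0.4907 0.0006]
(np.int32(4), array([330. , 216.5])) [ 0.4705 -0.0266] [ 0.4719 -0.0282]
knob
(np.int32(15), array([333.13, 190.27])) [ 0.5485 -0.0332  0.102 ]
tube (np.int32(340), array([205.12, 221.98])) [0.4637 0.3821 0.03  ]
((393.7104187011719, 309.8758544921875), (311.84283447265625, 89.12045288085938), 45.23606872558594) 0.03071185851268987 0.0013617278805067023
plate ((524.3192138671875, 42.01618957519531), (369.7737731933594, 216.39671325683594), 88.88178253173828)
side white
(np.int32(9), array([208.89, 138.11])) [ 0.4735 -0.0254] [ 0.4677 -0.0315]
(np.int32(27), array([171.  , 142.78])) [ 0.5545 -0.1056] [ 0.5496 -0.1125]
(np.int32(4), array([201.75, 144.  ])) [ 0.5037 -0.0281] [ 0.4982 -0.0342]
(np.int32(5), array([202.8, 166.8])) [0.566  0.0285] [0.5612 0.0231]
(np.int32(40), array([246.7, 195.4])) [0.5687 0.1883] [0.564  0.1845]
knob
(np.int32(69), array([184.55, 146.22])) [ 0.5636 -0.0341  0.102 ]
tube (np.int32(468), array([323.88, 209.96])) [0.4684 0.3795 0.03  ]
((681.0134887695312, 462.77655029296875), (639.2920532226562, 116.24445343017578), 21.31871223449707) 0.030236616941570982 0.0007927224082490136
```

```bash
cat >> h.py <<'E'
yaw=-0.0504;O=np.array([.5218,.0437,0])
R=np.array([[np.cos(yaw),-np.sin(yaw),0],[np.sin(yaw),np.cos(yaw),0],[0,0,1]])
J=lambda x,y,z:O+R@np.array([x,y,z])
toJ=lambda P:(np.atleast_2d(P)-O)@R
def prof(n,im,ys,xs,z,toward=0):
    g=im.astype(np.float32).mean(2);M=np.array(camera_info(n)["cam_to_world"]);out=[]
    for y in ys:
        v=[]
        for x in xs:
            P=J(x,y,z)
            if toward:
                d=M[:3,3]-P;d=R.T@d;d[1]=0;d/=np.linalg.norm(d);P=P+toward*(R@d)
            u=proj(n,P).astype(np.float32);v.append(cv2.remap(g,u[:,:1],u[:,1:],cv2.INTER_LINEAR)[0,0])
        out.append(np.mean(v))
    return np.array(out)
E
python3 - <<'E'
from h import *
for n in("top","side"):
    im=cv2.imread(f"pics/{n}0.png");P=cloud(n,np.load(f"pics/{n}0.npy"))
    ys=np.arange(-.05,.03,.001);p=prof(n,im,ys,[.04],.038,.008);w=np.clip(p-np.median(p)-15,0,None);i=w.argmax();s=slice(max(0,i-9),i+10)
    print(n,"line y",(w[s]*ys[s]).sum()/w[s].sum(),p.max())
    ys=np.arange(-.095,-.035,.002);p=prof(n,im,ys,[0,.005,.01],.052);print("arm",list(zip((ys*1000).round().astype(int),p.round().astype(int))))
    m=(P[...,2]>.088)&(np.hypot(*(P-J(.04,-.075,0))[...,:2].transpose(2,0,1))<.04);print("knob top cloud",toJ(P[m]).mean(0).round(4),m.sum())
    a,b,c,d={"top":(208,238,180,232),"side":(188,236,296,350)}[n]
    Q=P[a:b,c:d].reshape(-1,3);Q=Q[(abs(Q[:,2]-.03)<.006)&(abs(Q[:,0]-.466)<.1)&(abs(Q[:,1]-.381)<.1)]
    cen=Q.mean(0);e,V=np.linalg.eigh(np.cov(Q[:,:2].T));v=V[:,1]*np.sign(V[1,1]);q=(Q[:,:2]-cen[:2])@np.c_[v,[-v[1],v[0]]]
    print("tube",cen.round(4),"dir",v.round(4),"ext",np.percentile(q,[1,99],0).round(4).tolist(),len(Q))
P=cloud("top",np.load("pics/top0.npy"))
for x0 in np.arange(.2,.7,.1):print(round(x0,1),[round(float(P[(P[...,0]>x0)&(P[...,0]<x0+.1)&(P[...,1]>y0)&(P[...,1]<y0+.1)][:,2].max(initial=0)),2) for y0 in np.arange(-.6,.5,.1)])
E
```

```text
top line y -0.016999487117697373 129.04558
arm [(np.int64(-95), np.int64(84)), (np.int64(-93), np.int64(85)), (np.int64(-91), np.int64(83)), (np.int64(-89), np.int64(81)), (np.int64(-87), np.int64(78)), (np.int64(-85), np.int64(75)), (np.int64(-83), np.int64(73)), (np.int64(-81), np.int64(83)), (np.int64(-79), np.int64(100)), (np.int64(-77), np.int64(125)), (np.int64(-75), np.int64(140)), (np.int64(-73), np.int64(148)), (np.int64(-71), np.int64(133)), (np.int64(-69), np.int64(110)), (np.int64(-67), np.int64(79)), (np.int64(-65), np.int64(61)), (np.int64(-63), np.int64(47)), (np.int64(-61), np.int64(44)), (np.int64(-59), np.int64(45)), (np.int64(-57), np.int64(51)), (np.int64(-55), np.int64(60)), (np.int64(-53), np.int64(70)), (np.int64(-51), np.int64(78)), (np.int64(-49), np.int64(82)), (np.int64(-47), np.int64(84)), (np.int64(-45), np.int64(83)), (np.int64(-43), np.int64(83)), (np.int64(-41), np.int64(83)), (np.int64(-39), np.int64(84)), (np.int64(-37), np.int64(85))]
knob top cloud [ 0.0372 -0.0805  0.1013] 52
tube [0.4637 0.3822 0.0306] dir [0.2022 0.9793] ext [[-0.0589, -0.0151],
[... 810 characters left out ...]
4(-49), np.int64(81)), (np.int64(-47), np.int64(76)), (np.int64(-45), np.int64(83)), (np.int64(-43), np.int64(105)), (np.int64(-41), np.int64(131)), (np.int64(-39), np.int64(142)), (np.int64(-37), np.int64(143))]
knob top cloud [ 0.0429 -0.0815  0.099 ] 72
tube [0.4654 0.3792 0.0302] dir [0.207  0.9783] ext [[-0.0597, -0.0164], [0.0577, 0.0938]] 449
0.2 [0.03, 0.01, 0.05, 0.13, 0.9, 0.82, 0.55, 0.3, 1.63, 0.04, 0.01]
0.3 [0.07, 0.02, 0.07, 0.12, 0.12, 0.02, 0.02, 0.04, 0.04, 0.04, 0.04]
0.4 [0.09, 0.02, 0.08, 0.11, 0.11, 0.07, 0.04, 0.04, 0.03, 0.04, 0.04]
0.5 [0.14, 0.2, 0.2, 0.04, 0.06, 0.11, 0.06, 0.07, 0.05, 0.01, 0.04]
0.6 [0.13, 0.2, 0.2, 0.02, 0.01, 0.02, 0.01, 0.02, 0.02, 0.03, 0.04]
```

```bash
python3 -m inch '0 0 0 0 0 0.11 1; 0 0 0 0 0 0.11 1;0 0 0 0 0 0.105 1;2.1 -3.2 0 0 0 0 1;2.1 -3.2 0 0 0 0 1;2.1 -3.2 0 0 0 0 1;2.1 -3.2 0 0 0 0 1;2.1 -3.2 0 0 0 0 1' && python3 -m inch '2.1 -3.2 0 0 0 0 1;2.1 -3.2 0 0 0 0 1;2.1 -3.2 0 0 0 0 1;2.1 -3.2 0 0 0 0 1;2.1 -3.2 0 0 0 0 1;2.1 -3.2 0 0 0 0 1;2.1 -3.2 0 0 0 0 1;2.1 -3.2 0 0 0 0 1'
cat >> h.py <<'E'
def tcp():
    o=observe();from scipy.spatial.transform import Rotation as T
    A=T.from_quat(o["tool_rot"]).as_matrix()
    print("t",round(o["time"],2),"jig",toJ(o["tcp_pos"])[0].round(4),"tool x ang in jig",round(float(np.arctan2(*(R.T@A[:,0])[[1,0]])),4),"toolz",A[:,2].round(3),"F",np.round(o["contact_force"],1),"w",round(o["gripper_width"],4),round(o["grasp_force"],1))
E
python3 -c "from h import *;tcp()"
```

```text
time: 0.77
tcp_pos: [0.2766, -0.4209, 0.2223]
tool_rot: [1.0, -0.025, -0.0, -0.0]
contact_force: [0.8, -0.9, 0.4]
gripper_width: 0.0876
grasp_force: 0.0
time: 1.43
tcp_pos: [0.457, -0.1733, 0.2225]
tool_rot: [1.0, -0.025, -0.0, -0.0]
contact_force: [0.7, 0.3, -0.6]
gripper_width: 0.0878
grasp_force: 0.0
t 1.43 jig [-0.0538 -0.22    0.2225] tool x ang in jig 0.0011 toolz [-0.  0. -1.] F [ 0.7  0.3 -0.6] w 0.0878 0.0
```

```bash
python3 -m inch '2.2 -3.2 0.5 0 0 0 1;2.2 -3.2 1 0 0 0 1;2.2 -3.2 1 0 0 0 1;0 0 2 0 0 0 1;0 0 2 0 0 0 1;0 0 0 0 0 0 1;0 0 0 0 0 0 1' >/dev/null;python3 -c "
from h import *;tcp();p,d=capture('side');cv2.imwrite('pics/s1.png',cv2.resize(p[60:230,110:310],None,fx=3.5,fy=3.5))"
```

```text
t 2.02 jig [ 0.0105 -0.1254  0.1567] tool x ang in jig 0.0015 toolz [-0.003  0.001 -1.   ] F [-0.1 -0.2  0.9] w 0.0881 0.0
```

View pics/s1.png

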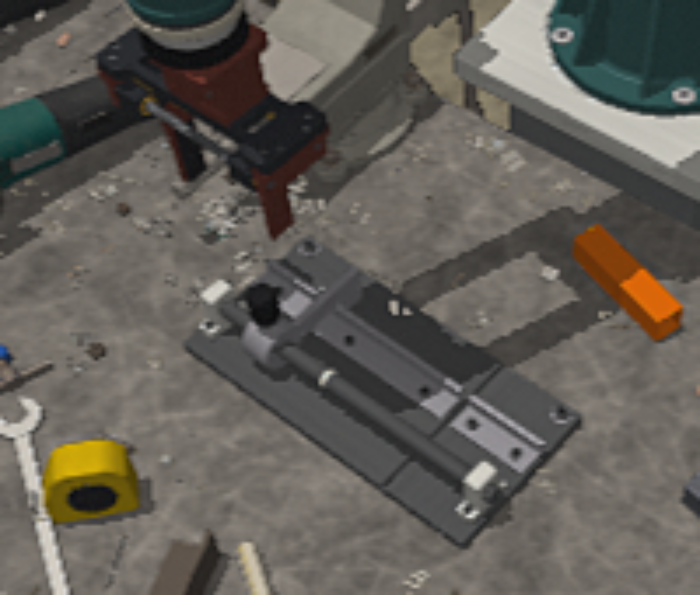

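The open gripper hangs behind and to the right of the knob, which is at about (263,300). Its fingers close along the rod. I'll centre it over the knob, go down and grip.

```bash
python3 -m inch '1.5 -2.2 0 0 0 0 1;1.45 -2.15 0 0 0 0 1;0 0 0 0 0 0 1;0 0 2.5 0 0 0 1;0 0 2.5 0 0 0 1;0 0 2.5 0 0 0 1;0 0 1 0 0 0 1;0 0 0 0 0 0 1' >/dev/null;python3 -c "
from h import *;tcp()"; python3 -m inch '0 0 0 0 0 0 -0.6;0 0 0 0 0 0 -0.6;0 0 0 0 0 0 -0.6;0 0 0 0 0 0 -0.6;0 0 0 0 0 0 -0.6;0 0 0 0 0 0 -0.6;0 0 0 0 0 0 -0.6' 20 >/dev/null;python3 -c "
from h import *;tcp()"
```

```text
t 2.73 jig [ 0.0395 -0.0829  0.0714] tool x ang in jig 0.0003 toolz [-0.003  0.001 -1.   ] F [-0.8  0.1  0.5] w 0.0876 0.0
t 3.32 jig [ 0.0413 -0.0823  0.073 ] tool x ang in jig 0.0013 toolz [ 0.  0. -1.] F [-0.7  0.4  1. ] w 0.0446 0.0
```

```bash
python3 -m inch '0 0 0 0 0 0 -0.7;0 0 0 0 0 0 -0.7;0 0 0 0 0 0 -0.7;0 0 0 0 0 0 -0.7;0 0 0 0 0 0 -0.7' 20 >/dev/null;python3 -c "
from h import *;tcp()"
```

```text
t 3.73 jig [ 0.0411 -0.0832  0.0726] tool x ang in jig 0.0016 toolz [-0.    -0.001 -1.   ] F [-1.4 -6.1 -0.9] w 0.0254 20.0
```

```bash
python3 -m inch '0 -1 0 0 0 0 -0.7;0 -1 0 0 0 0 -0.7;0 -1 0 0 0 0 -0.7;0 -1 0 0 0 0 -0.7;0 -0.6 0 0 0 0 -0.7;0 -0.3 0 0 0 0 -0.7;0 0 0 0 0 0 -0.7;0 0 0 0 0 0 -0.7' >/dev/null;python3 -c "
from h import *;tcp()
for n in('side','top'):
    p,d=capture(n);cv2.imwrite(f'pics/{n}2.png',p);np.save(f'pics/{n}2.npy',d)
a=cv2.resize(cv2.imread('pics/side2.png')[130:205,165:255],None,fx=6,fy=6,interpolation=cv2.INTER_CUBIC);cv2.imwrite('pics/c2.png',a)"
```

```text
t 4.4 jig [ 0.0411 -0.0336  0.0727] tool x ang in jig 0.0016 toolz [-0.    -0.001 -1.   ] F [-0.2 -3.9  0.5] w 0.0253 20.0
```

View pics/c2.png

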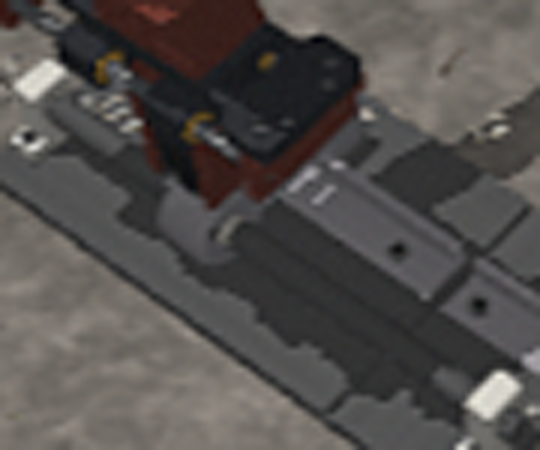

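The side crop shows the collar's face right at the white ring at about (228,230), with half of the ring still visible. I'll release, rise clear and measure again.

```bash
python3 -m inch '0 0 0 0 0 0 0.2;0 0 0 0 0 0 0.2;0 0 0 0 0 0 0.2;0 0 0 0 0 0 0.2;0 0 0 0 0 0 0.2;0 0 -2 0 0 0 0.4;0 0 -4 0 0 0 1;0 0 -4 0 0 0 1' >/dev/null;python3 -c "from h import *;tcp()"; python3 -m inch '-1 -4 0 0 0 0 1;-1 -4 0 0 0 0 1;-1 -4 0 0 0 0 1;-1 -4 0 0 0 0 1;-1 -4 0 0 0 0 1;-1 -4 0 0 0 0 1;-1 -4 0 0 0 0 1;-0.5 -4 0 0 0 0 1' >/dev/null;python3 - <<'E'
from h import *
tcp()
for n in('side','top'):
    p,d=capture(n);cv2.imwrite(f'pics/{n}3.png',p);np.save(f'pics/{n}3.npy',d)
    old=cv2.imread(f'pics/{n}0.png')
    for im,c in((old,-.07),(p,-.02)):
        ys=np.arange(c-.022,c+.021,.001)
        print(n,"arm",prof(n,im,ys,[0,.005,.01],.052).round().astype(int).tolist())
    for im in(old,p):
        ys=np.arange(-.03,-.0,.001);print("rod",prof(n,im,ys,[.04],.038,.008).round().astype(int).tolist())
p=cv2.imread('pics/top3.png')[170:236,255:362];cv2.imwrite('pics/c3.png',cv2.resize(p,None,fx=7,fy=7,interpolation=cv2.INTER_CUBIC))
E
```

```text
t 5.17 jig [ 0.0393 -0.0331  0.1723] tool x ang in jig 0.0012 toolz [-0.005  0.001 -1.   ] F [ 0.9 -0.5  0.3] w 0.0691 0.0
t 5.83 jig [-0.0362  0.2885  0.1727] tool x ang in jig 0.0015 toolz [-0.001  0.    -1.   ] F [ 1.5 -1.2 -0.6] w 0.0878 0.0
side arm [142, 141, 141, 141, 140, 140, 140, 140, 140, 139, 139, 139, 139, 139, 140, 141, 144, 147, 148, 145, 139, 126, 108, 90, 77, 67, 62, 62, 63, 63, 64, 69, 76, 88, 103, 118, 131, 141, 147, 137, 121, 105, 91]
side arm [150, 151, 151, 151, 151, 151, 151, 151, 151, 149, 145, 139, 133, 129, 127, 130, 136, 146, 155, 158, 154, 141, 122, 102, 83, 75, 71, 68, 67, 67, 69, 75, 85, 100, 117, 135, 143, 137, 124, 109, 93, 84, 84]
rod [75, 75, 75, 74, 74, 76, 82, 95, 125, 154, 177, 188, 175, 160, 139, 116, 97, 83, 74, 71, 73, 74, 75, 76, 77, 78, 78, 78, 77, 77]
rod [153, 143, 135, 124, 109, 95, 81, 73, 76, 85, 95, 104, 103, 100, 94, 89, 85, 82, 80, 80, 82, 82, 83, 83, 83, 84, 85, 84, 83, 82]
top arm [84, 83, 83, 81, 80, 78, 76, 75, 74, 73, 78, 83, 88, 100, 112, 125, 134, 140, 146, 148, 140, 133, 125, 110, 95, 79, 68, 61, 53, 47, 46, 44, 43, 45, 48, 51, 55, 60, 65, 70, 74, 78, 81]
top arm [86, 86, 86, 84, 82, 80, 80, 79, 78, 78, 80, 81, 84, 90, 97, 104, 113, 123, 132, 134, 135, 135, 130, 119, 109, 97, 84, 71, 58, 54, 49, 45, 45, 46, 48, 51, 57, 63, 69, 73, 77, 81, 83]
rod [68, 67, 67, 69, 72, 75, 79, 88, 97, 105, 113, 121, 129, 129, 126, 123, 117, 106, 96, 86, 81, 75, 69, 68, 69, 70, 70, 69, 68, 68]
rod [29, 34, 40, 46, 51, 57, 61, 64, 68, 71, 72, 74, 75, 75, 74, 73, 71, 67, 63, 60, 61, 62, 63, 64, 65, 67, 68, 68, 69, 70]
```

View pics/c3.png

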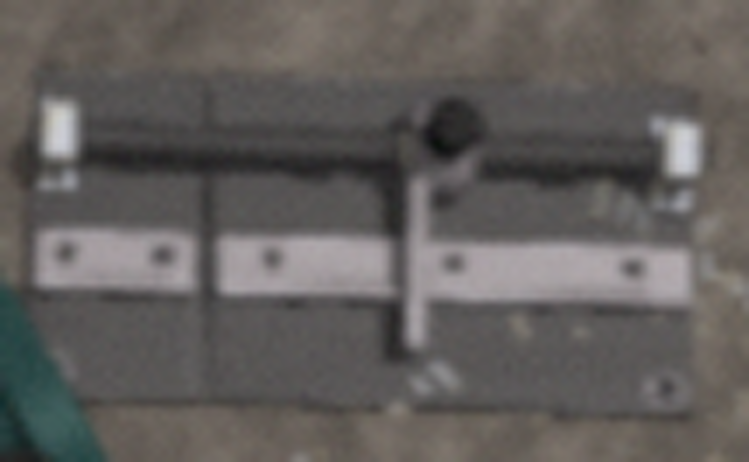

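The top crop shows the stop's arm at about (415,260) with its face at the former line position (y ≈ -17 mm). Both views put the face within about 1 mm of the line. Next I'll turn the gripper for the tube.

```bash
cat >> h.py <<'E'
def go(P):
    from scipy.spatial.transform import Rotation as T
    o=observe();A=T.from_quat(o["tool_rot"]).as_matrix();print("tool cm",((np.array(P)-o["tcp_pos"])@A*100).round(2),"J6",np.round(o["joint_positions"][5],2))
E
python3 -m inch '0 0 0 0 0 -0.118 1;0 0 0 0 0 -0.118 1;0 0 0 0 0 -0.118 1;0 0 0 0 0 -0.118 1;0 0 0 0 0 -0.118 1;0 0 0 0 0 -0.118 1;0 0 0 0 0 -0.118 1;0 0 0 0 0 -0.118 1' >/dev/null;  python3 -m inch '0 0 0 0 0 -0.118 1;0 0 0 0 0 -0.118 1;0 0 0 0 0 -0.118 1;0 0 0 0 0 -0.118 1;0 0 0 0 0 0 1;0 0 0 0 0 0 1' >/dev/null;python3 -c "
from h import *;tcp();go([.464,.381,.1]);print(toJ([.464,.381,.03]))"
```

```text
t 7.1 jig [-0.0343  0.286   0.1726] tool x ang in jig 1.4132 toolz [-0. -0. -1.] F [-0.3  0.3  0.1] w 0.0877 0.0
tool cm [ 4.11 -4.75  7.26] J6 0.68
[[-0.07471933  0.33395981  0.03      ]]
```

```bash
python3 -m inch '1.4 -1.6 2 0 0 0 1;1.4 -1.6 2 0 0 0 1;1.3 -1.55 2 0 0 0 1;0 0 2 0 0 0 1;0 0 2.5 0 0 0 1;0 0 2.5 0 0 0 1;0 0 1.6 0 0 0 1;0 0 0.5 0 0 0 1' >/dev/null;python3 -m inch '0 0 0 0 0 0 -0.6;0 0 0 0 0 0 -0.6;0 0 0 0 0 0 -0.6;0 0 0 0 0 0 -0.6;0 0 0 0 0 0 -0.6;0 0 0 0 0 0 -0.6;0 0 0 0 0 0 -0.6;0 0 0 0 0 0 -0.6' 30 >/dev/null; python3 -m inch '0 0 0 0 0 0 -0.7;0 0 0 0 0 0 -0.7;0 0 0 0 0 0 -0.7' 30 >/dev/null;python3 -c "
from h import *;tcp();go([.464,.381,.021])"
```

```text
t 8.68 jig [-0.0748  0.3344  0.0219] tool x ang in jig 1.4172 toolz [ 0.  0. -1.] F [ 0.4 -0.5  1.2] w 0.0298 30.0
tool cm [-0.05  0.02  0.09] J6 0.78
```

```bash
python3 -m inch '0 0 -2 0 0 0 -0.7;0 0 -3 0 0 0 -0.7;0 0 -3 0 0 -0.077 -0.7;0 0 0 0 0 -0.077 -0.7;-3 0.3 0 0 0 0 -0.7;-3 0.3 0 0 0 0 -0.7;-3 0.3 0 0 0 0 -0.7;-3 0.3 0 0 0 0 -0.7' >/dev/null;python3 -m inch '-3 0.3 0 0 0 0 -0.7;-3 0.3 0 0 0 0 -0.7;-3 0.3 0 0 0 0 -0.7;-3 0.3 0 0 0 0 -0.7;-2 0 0 0 0 0 -0.7;0 0 0 0 0 0 -0.7;0 0 0 0 0 0 -0.7' >/dev/null;python3 -c "
from h import *;tcp()
for n in('side','top'):
    p,d=capture(n);cv2.imwrite(f'pics/{n}4.png',p);np.save(f'pics/{n}4.npy',d)
cv2.imwrite('pics/c4.png',cv2.resize(cv2.imread('pics/side4.png')[70:230,160:340],None,fx=3.7,fy=3.7,interpolation=cv2.INTER_CUBIC))"
```

```text
t 9.93 jig [-0.0515  0.0735  0.1013] tool x ang in jig 1.5686 toolz [-0.001  0.    -1.   ] F [ 0.  -0.3 -3.4] w 0.0298 30.0
```

View pics/c4.png

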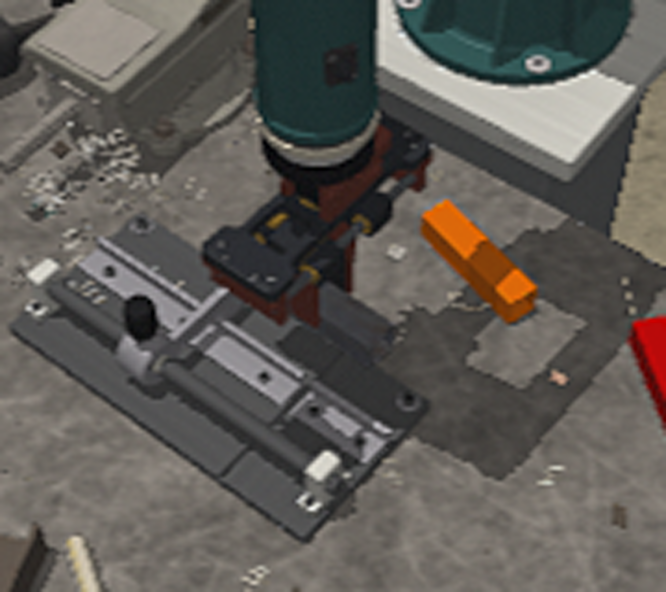

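The tube hangs level in the gripper at about (350,325), parallel to the fence and clear of the stop. I'll lower it just above the bed, then move up to the fence.

```bash
python3 -m inch '0 0 2 0 0 0 -0.7;0 0 2 0 0 0 -0.7;0 0 1.5 0 0 0 -0.7;0 0 0.8 0 0 0 -0.7;0 0 0.2 0 0 0 -0.7;0 0 0 0 0 0 -0.7' >/dev/null;python3 -c "from h import *;tcp()"; python3 -m inch '0 0.2 0 0 0 0 -0.7;0 0.2 0 0 0 0 -0.7;0 0.1 0 0 0 0 -0.7;0 0 0 0 0 0 -0.7;0 0 0 0 0 0 -0.7'>/dev/null;python3 -c "from h import *;tcp()"
```

```text
t 10.53 jig [-0.0512  0.075   0.0363] tool x ang in jig 1.5722 toolz [-0.001  0.    -1.   ] F [-0.1 -0.4 -3.1] w 0.0295 30.0
t 10.95 jig [-0.0464  0.0744  0.0369] tool x ang in jig 1.571 toolz [-0.001  0.    -1.   ] F [-3.6  1.2 -3.2] w 0.0297 30.0
```

```bash
python3 -m inch '-0.8 -0.05 0.15 0 0 0 -0.7;-0.8 0 0 0 0 0 -0.7;-0.8 0 0 0 0 0 -0.7;-0.3 0 0 0 0 0 -0.7;0 0 0 0 0 0 -0.7;0 0 0 0 0 0 -0.7' >/dev/null;python3 -c "from h import *;tcp()"; python3 -m inch '-0.1 0 0 0 0 0 -0.7;-0.1 0 0 0 0 0 -0.7;0 0 0 0 0 0 -0.7'>/dev/null;python3 -c "from h import *;tcp()"
```

```text
t 11.45 jig [-0.0464  0.0467  0.0352] tool x ang in jig 1.5703 toolz [-0. -0. -1.] F [-2.6 -1.5 -3. ] w 0.0294 30.0
t 11.7 jig [-0.0464  0.0455  0.0352] tool x ang in jig 1.5713 toolz [-0.  0. -1.] F [-2.1  0.8 -2.9] w 0.0298 30.0
```

```bash
python3 -m inch '-0.1 0 0 0 0 0 -0.7;-0.05 0 0 0 0 0 -0.7;0 0 0 0 0 0 -0.7'>/dev/null;python3 -c "from h import *;tcp()"; python3 -m inch '-0.1 0 0 0 0 0 -0.7;0 0 0 0 0 0 -0.7;0 0 0 0 0 0 -0.7'>/dev/null;python3 -c "
from h import *;tcp()
for n in('side','top'):
    p,d=capture(n);cv2.imwrite(f'pics/{n}5.png',p);np.save(f'pics/{n}5.npy',d)
a=cv2.resize(cv2.imread('pics/side5.png')[120:210,165:265],None,fx=5,fy=5,interpolation=cv2.INTER_CUBIC)
b=cv2.imread('pics/top5.png')[185:240,270:350];b=cv2.resize(b,(290,450),interpolation=cv2.INTER_CUBIC)
cv2.imwrite('pics/c5.png',np.hstack([a,b]))"
```

```text
t 11.95 jig [-0.0464  0.044   0.0352] tool x ang in jig 1.5713 toolz [-0.  0. -1.] F [-3.   1.2 -3.1] w 0.0299 30.0
t 12.2 jig [-0.0464  0.0429  0.0352] tool x ang in jig 1.5711 toolz [-0.  0. -1.] F [-2.5  1.6 -3.2] w 0.0296 30.0
```

View pics/c5.png

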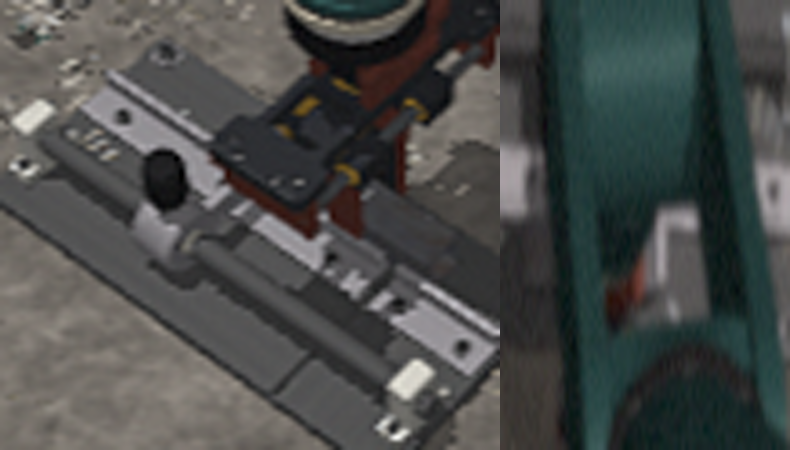

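The side crop shows the tube along the fence and the white ring still visible at the collar face at about (193,240). No contact with the stop yet, so I'll edge on in small steps.

```bash
python3 -m inch '-0.1 0 0 0 0 0 -0.7;0 0 0 0 0 0 -0.7;0 0 0 0 0 0 -0.7'>/dev/null;python3 -c "from h import *;tcp()"; python3 -m inch '-0.07 0 0 0 0 0 -0.7;0 0 0 0 0 0 -0.7;0 0 0 0 0 0 -0.7'>/dev/null;python3 -c "
from h import *;tcp()"
```

```text
t 12.55 jig [-0.0464  0.0428  0.0352] tool x ang in jig 1.5703 toolz [ 0.     0.002 -1.   ] F [-2.6  6.8 -3.4] w 0.0295 30.0
t 12.8 jig [-0.0464  0.0424  0.0353] tool x ang in jig 1.5702 toolz [ 0.     0.002 -1.   ] F [-2.2  9.1 -3.3] w 0.0295 30.0
```

```bash
python3 -m inch '0.08 0 0 0 0 0 -0.7;0 0 0.1 0 0 0 -0.7;0 0 0.07 0 0 0 -0.7;0 0 0 0 0 0 -0.7'>/dev/null;python3 -c "from h import *;tcp()"
```

```text
t 13.13 jig [-0.0464  0.0425  0.0338] tool x ang in jig 1.5708 toolz [ 0.     0.001 -1.   ] F [-4.4  4.6  1.7] w 0.0296 30.0
```

```bash
python3 -m inch '0 0 0 0 0 0 0;0 0 0 0 0 0 0;0 0 0 0 0 0 0;0 0 0 0 0 0 0;0 0 0 0 0 0 0'>/dev/null;python3 -c "from h import *;tcp()"; python3 -m inch '0 0 -1 0 0 0 0;0 0 -3 0 0 0 0;0 0 -4 0 0 0 0;0 0 -4 0 0 0 0;3 0 0 0 0 0 0;4 0 0 0 0 0 0;4 0 0 0 0 0 0;4 0 0 0 0 0 0'>/dev/null; python3 -m inch '4 0 0 0 0 0 0;4 0 0 0 0 0 0;4 0 0 0 0 0 0;4 0 0 0 0 0 0;0 0 0 0 0 0 0;0 0 0 0 0 0 0'>/dev/null;python3 - <<'E'
from h import *
tcp()
for n in('side','top'):
    p,d=capture(n);cv2.imwrite(f'pics/{n}6.png',p)
    P=cloud(n,d);q=toJ(P.reshape(-1,3));m=(abs(q[:,2]-.042)<.005)&(q[:,0]>-.075)&(q[:,0]<-.02)&(q[:,1]>-.012)&(q[:,1]<.13)
    Q=q[m];k=np.polyfit(Q[:,1],Q[:,0],1)
    print(n,m.sum(),"mid",Q.mean(0).round(4),"ang",k[0].round(3),"x",np.percentile(Q[:,0],[2,98]).round(4),"y",np.percentile(Q[:,1],[1,99]).round(4))
    c=-.02;ys=np.arange(c-.022,c+.021,.001);print("arm",prof(n,p,ys,[0,.005,.01],.052).round().astype(int).tolist())
    ys=np.arange(-.03,-.0,.001);print("rod",prof(n,p,ys,[.04],.038,.008).round().astype(int).tolist())
a=cv2.resize(cv2.imread('pics/side6.png')[120:210,165:265],None,fx=4,fy=4,interpolation=cv2.INTER_CUBIC)
b=cv2.resize(cv2.imread('pics/top6.png')[170:240,262:360],None,fx=4,fy=4,interpolation=cv2.INTER_CUBIC)
o=np.zeros((360,800,3),np.uint8);o[:,:400]=a;o[:280,400:792]=b;cv2.imwrite('pics/c6.png',o)
E
```

```text
t 13.55 jig [-0.0455  0.0419  0.0337] tool x ang in jig 1.5712 toolz [ 0.001 -0.    -1.   ] F [ 0.4 -0.2 -0.5] w 0.0439 0.0
t 14.72 jig [-0.0468  0.3539  0.1539] tool x ang in jig 1.5745 toolz [ 0.001  0.    -1.   ] F [ 0.4 -1.2 -0.5] w 0.044 0.0
side 326 mid [-0.0432  0.0448  0.0421] ang 0.004 x [-0.0594 -0.0289] y [-0.0109  0.0988]
arm [152, 152, 152, 153, 153, 152, 153, 153, 153, 151, 147, 141, 135, 132, 134, 137, 144, 153, 160, 160, 153, 138, 117, 95, 76, 71, 69, 68, 68, 69, 73, 81, 94, 110, 127, 144, 148, 137, 122, 106, 91, 85, 86]
rod [155, 143, 133, 120, 102, 87, 74, 67, 77, 90, 103, 112, 108, 102, 95, 90, 86, 83, 82, 82, 84, 83, 84, 84, 84, 85, 85, 84, 83, 82]
top 256 mid [-0.0463  0.0476  0.0422] ang 0.011 x [-0.061 -0.032] y [-0.0092  0.103 ]
arm [86, 85, 84, 83, 82, 80, 79, 78, 76, 78, 82, 85, 90, 99, 108, 117, 125, 133, 141, 141, 139, 137, 130, 117, 106, 93, 81, 69, 57, 54, 51, 49, 51, 55, 60, 64, 69, 74, 79, 81, 82, 84, 85]
rod [28, 33, 38, 44, 50, 57, 63, 66, 70, 74, 76, 79, 82, 81, 78, 76, 72, 68, 64, 60, 61, 62, 63, 65, 66, 68, 69, 69, 70, 70]
```

View pics/c6.png

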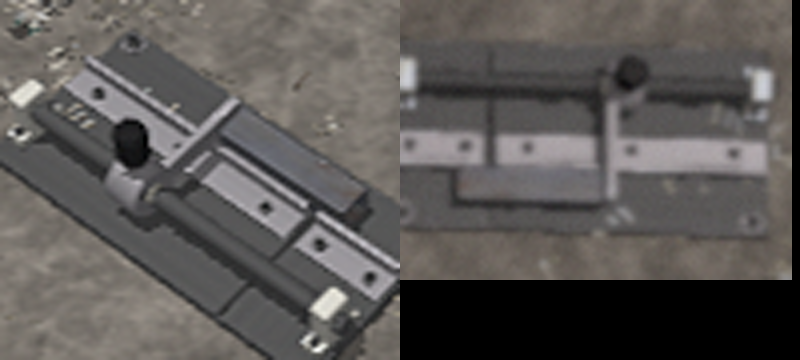

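The tube lies flat on the bed (top at 42 mm), along the fence with its end on the stop's finger. The stop moved by less than 1 mm, and its ring is still half visible, so I'm handing in.

```bash
python3 -c "
from cell import *
print(hand_in())"
```

```text
the job is handed in; nothing more can be done
None
```

I handed the job in at about 15 s of the 51 s allowed: the stop's face measures within about 1 mm of the painted line, and the tube lies flat on the bed, against the fence and touching the stop, with the gripper clear; no verdict came back.

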